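# Shelve test-kit cartons by height on a rapid-test bench

### The job

Put the three test-kit cartons away on the shelves by height: each goes into the tier with the least headroom that it still fits under, so one carton to a tier. Stand each upright and straight, lengthwise into its tier, and push it fully home against the stop at the back. Keep the cartons upright on the way, leave everything else on the bench where it is, and let go of everything at the end.

Things in the scene. Friction and masses are not known exactly. Their poses are not given: they have to be found in the camera images.
- carton_tall_mid (a point): centre (half-way up) of the tall test-kit carton: white, orange stripe and belt, stands upright, 120 mm long (its x axis) x 50 mm wide (y) x 110 mm high (z); about 0.22 kg (x 0.7 to 1.4). Both ends are alike: it may be shelved either way round
- carton_mid_mid (a point): centre (half-way up) of the middle test-kit carton: white, green stripe and belt, stands upright, 120 mm long (its x axis) x 50 mm wide (y) x 85 mm high (z); about 0.18 kg (x 0.7 to 1.4). Both ends are alike: it may be shelved either way round
- carton_low_mid (a point): centre (half-way up) of the low test-kit carton: white, blue stripe and belt, stands upright, 120 mm long (its x axis) x 50 mm wide (y) x 60 mm high (z); about 0.14 kg (x 0.7 to 1.4). Both ends are alike: it may be shelved either way round
- stand: two-tier stand (fixed; blue boards 8 mm thick, aluminium sides), 100 mm wide, 226 mm high, left or right of the bridge shelf; x points into the tiers, away from their open front, z up. In each tier the overhead covers only the back half of a homed carton: its front half sticks out 60 mm, open above and at the sides. Between side cheeks 84 mm apart, from 5 mm behind the overhead's front edge
- lower_home (a point): stand's LOWER tier: point on its floor under the middle of a carton that is fully home; axes as the stand's. Floor 12 mm above the table, starting 75 mm in front of this point. Headroom 124 mm, under the upper tier's board, whose front edge lies right over this point. Stop rail (30 mm high) 60 mm behind this point
- upper_home (a point): stand's UPPER tier: the same point there, 70 mm farther back and 132 mm higher than lower_home. Floor 144 mm above the table, starting 70 mm in front of this point. Headroom 74 mm, under a roof whose front edge lies right over this point. Stop rail (20 mm high) 60 mm behind this point
- bridge: bridge shelf (fixed, blue, one tier, 100 mm wide, 119 mm high) beside the stand; built and facing like a tier of the stand, cheeks 84 mm apart; x points into the tier
- bridge_home (a point): BRIDGE shelf's tier: point on its floor under the middle of a carton that is fully home; axes as the bridge's. Floor 12 mm above the table, starting 75 mm in front of this point. Headroom 99 mm, under a roof whose front edge lies right over this point. Stop rail (30 mm high) 60 mm behind this point
- carton_tall: the tall carton (orange stripe); origin at the centre of its underside
- carton_mid: the middle carton (green stripe); origin at the centre of its underside
- carton_low: the low carton (blue stripe); origin at the centre of its underside
- tube_rack: bystander: orange tube rack with capped tubes, 60 x 90 x 76 mm, loose on the bridge shelf's roof, its front about 25 to 38 mm behind the roof's front edge; origin under its centre
- beaker: bystander: clear beaker, 68 mm across, 85 mm high, standing in a row with the cartons; origin under its centre
- amber_bottle: bystander: amber bottle, 42 mm across, 95 mm high, left of the shelves; origin under its centre
- white_jar: bystander: white jar with blue lid, 50 mm across, 65 mm high, right of the shelves; origin under its centre
- cassette: bystander: white test cassette lying flat, 70 x 22 x 6 mm, in front of the shelves; origin under its centre
- vial: bystander: small clear vial with red cap, 32 mm across, 55 mm high, left of the work area; origin under its centre
- timer: bystander: yellow bench timer, 60 x 60 x 30 mm, right of the work area; origin under its centre
- green_box: bystander: green box, 90 x 70 x 75 mm, far right; origin under its centre

How it is judged:
At the end, for the whole second after the job is handed in: Tall carton in the stand's lower tier, low one in its upper tier, middle one in the bridge shelf: each on the tier floor (6 mm), upright (0.08 rad), at most 10 mm off the stop, within 18 mm of the middle line, within 0.14 rad of the tier's direction, and at rest (x of carton_tall_mid in the frame of lower_home between -0.01 and 0.008 m and y of carton_tall_mid in the frame of lower_home between -0.018 and 0.018 m and z of carton_tall_mid in the frame of lower_home between 0.049 and 0.061 m and angle between the x axis of carton_tall_mid and the x axis of lower_home, either way round below 0.14 rad and angle between each of carton_tall_mid, carton_low_mid, carton_mid_mid's own z axis and vertical below 0.08 rad and linear speed of each of carton_tall, carton_low, carton_mid below 0.02 m/s and x of carton_low_mid in the frame of upper_home between -0.01 and 0.008 m and y of carton_low_mid in the frame of upper_home between -0.018 and 0.018 m and z of carton_low_mid in the frame of upper_home between 0.024 and 0.036 m and angle between the x axis of carton_low_mid and the x axis of upper_home, either way round below 0.14 rad and x of carton_mid_mid in the frame of bridge_home between -0.01 and 0.008 m and y of carton_mid_mid in the frame of bridge_home between -0.018 and 0.018 m and z of carton_mid_mid in the frame of bridge_home between 0.0365 and 0.0485 m and angle between the x axis of carton_mid_mid and the x axis of bridge_home, either way round below 0.14 rad); the robot touches nothing.
It fails at once if one of the other loose things is moved by more than 30 mm (distance of any of tube_rack, beaker, amber_bottle, white_jar, cassette, green_box, vial, timer from where it was at the start of the episode above 0.03 m).
It fails at once if the beaker, bottle or jar is tipped by more than 0.5 rad (angle between any of beaker, amber_bottle, white_jar's own z axis and vertical above 0.5 rad).
It fails at once if a carton is tipped by more than 0.6 rad (angle between any of carton_tall_mid, carton_low_mid, carton_mid_mid's own z axis and vertical above 0.6 rad).
It also fails if it takes over 72 s, if anything falls off the work surface, if the arm or the gripper's body presses on something with over 40 N, if the wrist force passes 120 N, or if a joint passes its speed limit or range.

### The arm

A 6-joint arm with a two-finger parallel gripper is mounted at the origin on the work surface. World frame = base frame: x ahead of the robot, y to its left, z up, the work surface at z = 0. Lengths are in m, angles in rad, forces in N, time in s.
With the tool pointing down it reaches from about 0.35 to 0.775 m from the base axis. Payload 5.5 kg.
Tool frame: the origin (TCP) lies at the very end of the fingers, on their centre line; the grasp point (between the pads) lies 19 mm behind it (grip_point_offset is the distance from the TCP to the grasp point, in m); z points along the fingers, y is the direction in which the jaws open and shut (so a half turn about z gives the same grasp; the last joint's range is limited). The gripper opens to 85 mm and grips with 20 to 120 N. Pads are 22 mm wide; open, the fingers measure 114 mm over their backs; the gripper's body (76 mm by 85 mm) begins 54 mm behind the grasp point. The pads swing forward as they close: fully open they stand 13 mm farther back than shut.
Start: joints at [1.092, 0.313, 0.046, 1.304, 0, 1.431], TCP at [0.191, 0.542, 0.231] pointing down, gripper open.
Joint ranges: [-2.76, 2.76], [-0.86, 1.69], [-1.03, 1.26], [-2.2, 2.34], [-1.47, 1.5], [-3.14, 3.14]. Speed limits (rad/s): [2.57, 2.57, 3.14, 3.14, 3.14, 3.14].

### API

Orientations are given as a unit quaternion [w, x, y, z].
In Python, from workcell import * gives the robot as it stands.
- The arm moves only by the shell command python3 -m crank 'ROWS' [OPENING] [FORCE]. ROWS is a JSON object of lists of equal length, an entry for each row: "travel": the shift along the tool's x, y, z in units of 40 mm (1.0 is 40 mm), a list of three; "turn": the turn about the tool's z in rad. In form: {"travel": [[x, y, z], ...], "turn": [turn, ...]}. A call has 1 to 5 rows; each row is the pose to reach, as a shift and turn from the pose commanded when the call began, along the tool's axes at that moment; what a row does not reach only later rows make up. A row lasts 1/12 s, in which the tool goes at most 41.7 mm and 7.16 degrees, less where a joint would pass 70% of its speed; a pose out of reach is approached as far as the arm can. A call with a gripper value outside its range is refused whole. OPENING is the finger opening in mm, from 0 to 85.4, set as the call begins (- or left out, the last holds). The fingers move at their own pace and stop on an object; FORCE is the grip in N (left out, the last holds). Time passes only in rows, so rows that repeat a pose let the fingers close. It gives the time, the measured TCP pose, the force and the opening at its end, in the units of the state.
- get_state(): the state, without advancing time (a new reading comes with each control period).
- read_camera(name): name is "side" or "top" or "wrist"; returns a dict with "image" (384x512x3 uint8, red, green, blue), "K" (3x3 intrinsics, pixels), "R" (3x3) and "t" (3): a world point X has camera coordinates R X + t. Camera axes: x right, y down, z forward; pixel columns grow to the right and rows downward; lengths in m; the calibration is good to about 2 mm. A picture is of the moment at which its call begins. There is no depth.
- hand_in(): hands the job in, once; it reports no verdict.
The state is a dict: "clock": time; "joint_pos": joint angles; "qvel": joint speeds; "tau": joint torques, N m; "tcp_pos": TCP position; "orientation": TCP orientation; "wrist_force": force on the tool from outside, world axes, zero at the start; "ft_torque": the same for the moment, N m; "finger_gap": finger opening in m.
Only numpy, scipy, OpenCV 4.12 (cv2) and the standard library are available. Lean on these libraries where they do the work, as an engineer would, in place of code of your own. Each camera call takes 0.05 s, during which the arm holds its last target. There are 200 camera calls.

## Working session

There is one attempt and no reset: what is moved stays moved. The work goes in short steps, Python scripts to look and compute and a shell command to move; the robot and the scene stay as the last step left them, time stands still between calls to the robot, and variables do not carry over. Pictures are saved under pics/ and viewed, about 8 in all and at most 12, crops included, and the job is handed in when it is done.

```bash
ls; mkdir -p pics; python3 - <<'E'
from workcell import *
import cv2,numpy as np
s=get_state();print(s)
for n in("top","side"):
    c=read_camera(n);cv2.imwrite(f"pics/{n}0.png",c["image"][:,:,::-1]);print(n,c["K"],c["R"],c["t"])
    np.savez(f"{n}0.npz",**c)
E
```

```text
pics
{'clock': 0.0, 'joint_pos': array([1.09241427e+00, 3.14017332e-01, 4.49813079e-02, 1.30364218e+00,
       5.03809903e-06, 1.43122136e+00]), 'qvel': array([ 0.00113783,  0.00164552, -0.00151316, -0.00085707, -0.00066596,
       -0.00050055]), 'tau': array([ 3.48142326e-03, -4.80632007e+01,  2.98529631e+01,  1.91491912e-02,
        9.15523060e-05,  2.42643367e-06]), 'tcp_pos': array([0.19085684, 0.54184094, 0.23040023]), 'orientation': array([-2.88526443e-04,  1.68594387e-01,  9.85685065e-01, -8.95616436e-04]), 'wrist_force': array([ 0.29689006, -0.04369305,  0.79383684]), 'ft_torque': array([0.03625559, 0.02576836, 0.04999111]), 'finger_gap': 0.08560205774266935}
top [[361.38405964   0.         253.18194332]
 [  0.         361.38405964 197.77390732]
 [  0.           0.           1.        ]] [[-0.02430863 -0.99935869  0.0262925 ]
 [-0.99697009  0.02228985 -0.0745239 ]
 [ 0.07389005 -0.02802441 -0.99687256]] [-0.06006122  0.51943781  1.26114139]
side [[354.99127011   0.         254.58088595]
 [  0.         354.99127011 192.47736777]
 [  0.           0.           1.        ]] [[-0.67502543 -0.73742706  0.02328084]
 [-0.42458215  0.36246071 -0.82966995]
 [ 0.60338269 -0.56993294 -0.55776856]] [0.30441837 0.3524657  0.62474931]
```

View pics/top0.png

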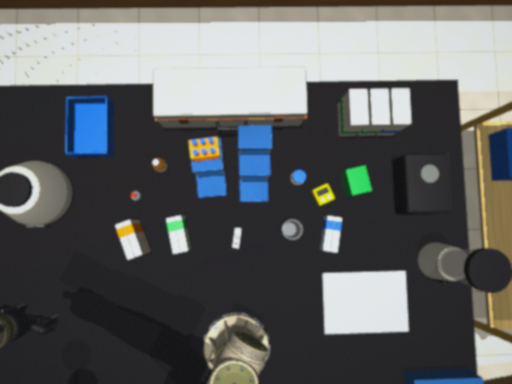

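View pics/side0.png

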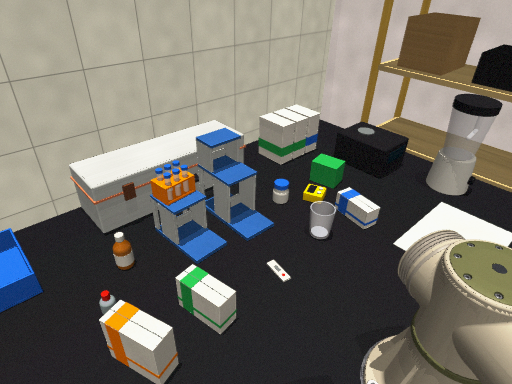

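```bash
cat > h.py <<'E'
import numpy as np,cv2
def ray(c,uv,z):
    uv=np.atleast_2d(uv).astype(float);d=np.c_[uv,np.ones(len(uv))]@np.linalg.inv(c["K"]).T@c["R"];o=-c["R"].T@c["t"]
    return o+d*((z-o[2])/d[:,2])[:,None]
def proj(c,X):
    p=(np.atleast_2d(X)@c["R"].T+c["t"])@c["K"].T;return p[:,:2]/p[:,2:]
def crop(im,x0,y0,x1,y1,k,fn):
    cv2.imwrite(fn,cv2.resize(im[y0:y1,x0:x1,::-1],None,fx=k,fy=k,interpolation=cv2.INTER_CUBIC))
E
python3 - <<'E'
from h import *
c=dict(np.load("top0.npz"));im=c["image"];o=-c["R"].T@c["t"];print(o)
a=im[115:210,180:280];b=im[205:265,105:345]
crop(im,180,115,280,210,6,"pics/a.png")
# carton strips side by side
r=np.hstack([im[208:263,110:150],im[208:263,158:198],im[208:263,315:350]])
cv2.imwrite("pics/b.png",cv2.resize(r[:,:,::-1],None,fx=6.5,fy=6.5,interpolation=cv2.INTER_CUBIC))
E
```

```text
[ 0.42321815 -0.03625815  1.29748693]
```

View pics/a.png

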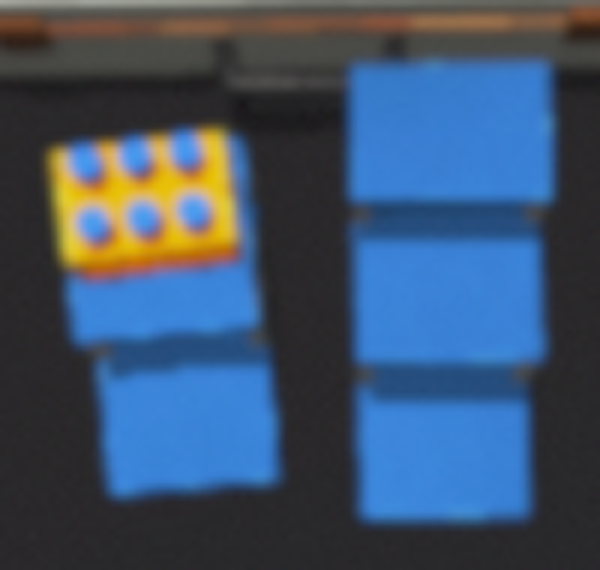

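View pics/b.png

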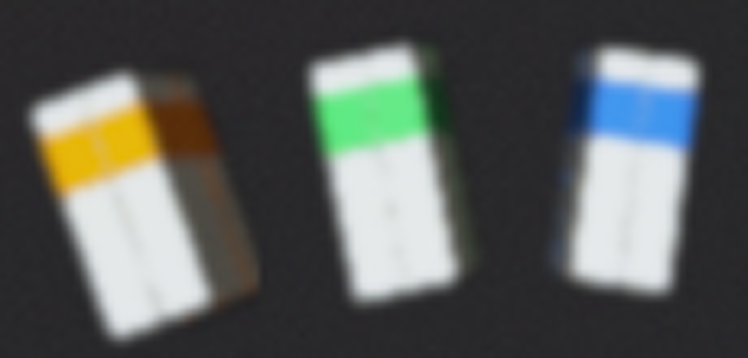

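```bash
python3 - <<'E'
from h import *
c=dict(np.load("top0.npz"));im=c["image"]
for n,(x0,x1),h in(("tall",(110,150),.11),("mid",(158,198),.085),("low",(315,350),.06)):
    m=(im[208:263,x0:x1].max(2)>140).astype(np.uint8)
    big=cv2.resize(im[208:263,x0:x1].max(2),None,fx=8,fy=8,interpolation=cv2.INTER_LINEAR)>135
    k,_=cv2.findContours(big.astype(np.uint8),0,1);k=max(k,key=cv2.contourArea)[:,0]
    uv=(k+.5)/8-.5+[x0,208];P=ray(c,uv,h)[:,:2]
    (cx,cy),wh,a=cv2.minAreaRect((P*1000).astype(np.float32))
    a=np.radians(a if wh[0]>wh[1] else a+90);a=(a+np.pi/2)%np.pi-np.pi/2
    print(n,cx/1e3,cy/1e3,wh,"yaw",a)
def A(*p):return (np.array(p)+.5)/6-.5+[180,115]
for n,z,p in(("low floor front",.012,[(360,521),(530,519)]),("upper board front",.144,[(356,365),(543,361)]),("roof front",.226,[(348,203),(551,200)]),("roof rear",.226,[(348,63),(552,63)]),
 ("br floor front",.012,[(110,498),(280,484)]),("br roof front",.119,[(76,346),(262,328)])):
    P=ray(c,A(*p),z)[:,:2];d=P[1]-P[0];print(n,P.round(4).tolist(),P.mean(0).round(4),np.hypot(*d).round(4),"yaw",np.arctan2(d[0],-d[1]).round(3))
for n,uv,z in(("beaker",(292,229),.085),("cassette",(237,238),.006),("timer",(323,194),.03),("jar",(298,177),.065),("green",(359,180),.075),("bottle",(159,164),.095),("vial",(135,195),.055)):print(n,ray(c,uv,z)[0,:2].round(3))
E
```

```text
tall 0.38600787353515625 0.3380849609375 (123.89634704589844, 55.70054626464844) yaw 0.34425524936380114
mid 0.3977291259765625 0.1871494140625 (124.2005615234375, 55.017127990722656) yaw 0.18648206295742775
low 0.38568844604492186 -0.33862832641601565 (56.24546813964844, 124.45391845703125) yaw -0.17530231243835637
low floor front [[0.5066, -0.0236], [0.5055, -0.1247]] [ 0.506  -0.0742] 0.1011 yaw -0.011
upper board front [[0.5818, -0.0246], [0.5818, -0.1249]] [ 0.5818 -0.0748] 0.1003 yaw 0.001
roof front [[0.6522, -0.0232], [0.6518, -0.1249]] [ 0.652 -0.074] 0.1017 yaw -0.004
roof rear [[0.7235, -0.0247], [0.7217, -0.1274]] [ 0.7226 -0.076 ] 0.1027 yaw -0.017
br floor front [[0.5236, 0.124], [0.5297, 0.0234]] [0.5266 0.0737] 0.1009 yaw 0.06
br roof front [[0.5988, 0.1281], [0.6067, 0.0266]] [0.6027 0.0774] 0.1018 yaw 0.077
beaker [ 0.405 -0.198]
cassette [ 0.377 -0.012]
timer [ 0.525 -0.319]
jar [ 0.583 -0.227]
green [ 0.567 -0.435]
bottle [0.632 0.242]
vial [0.534 0.333]
```

```bash
cat > plan.py <<'E'
# usage: plan.py x,y,z,yaw [x,y,z,yaw ...] -> per call: total shift (units of 40 mm, tool axes at call start), turn
import sys,numpy as np
from scipy.spatial.transform import Rotation as Ro
from workcell import *
s=get_state();q=s["orientation"];p=s["tcp_pos"];R=Ro.from_quat(np.r_[q[1:],q[0]]).as_matrix()
print("t",round(s["clock"],2),p.round(4),"line yaw",round((np.arctan2(R[1,0],R[0,0])+np.pi/2)%np.pi-np.pi/2,3),"gap",round(s["finger_gap"],4),"F",s["wrist_force"].round(1),"j",s["joint_pos"].round(2))
for w in sys.argv[1:]:
    x,y,z,a=map(float,w.split(","));g=np.array([x,y,z])
    c=np.arctan2(R[1,0],R[0,0]);d=(a-c+np.pi/2)%np.pi-np.pi/2
    n=int(np.ceil(max(np.linalg.norm(g-p)/.16,abs(d)/.48)-1e-6));D=(g-p)/n
    for i in range(n):
        print(w,"|",(R.T@D/.04).round(2).tolist(),"turn",round(-d/n,3))
        R=Ro.from_euler("z",d/n).as_matrix()@R
    p=g
E
python3 plan.py .353,.326,.20,.344 .353,.326,.075,.344
```

```text
t 0.1 [0.1909 0.5419 0.2305] line yaw -0.339 gap 0.0854 F [-0.2 -0.7  0.3] j [1.09 0.31 0.05 1.3  0.   1.43]
.353,.326,.20,.344 | [-2.81, -1.87, 0.38] turn -0.341
.353,.326,.20,.344 | [-2.02, -2.7, 0.39] turn -0.341
.353,.326,.075,.344 | [-0.0, 0.0, 3.12] turn -0.0
```

```bash
python3 -m crank '{"travel":[[-0.7,-0.47,0.1],[-1.4,-0.94,0.2],[-2.1,-1.4,0.3],[-2.81,-1.87,0.38],[-2.81,-1.87,0.38]],"turn":[-0.09,-0.17,-0.26,-0.341,-0.341]}' 85
python3 -m crank '{"travel":[[-0.5,-0.67,0.1],[-1,-1.35,0.2],[-1.5,-2,0.3],[-2.02,-2.7,0.39],[-2.02,-2.7,0.39]],"turn":[-0.09,-0.17,-0.26,-0.341,-0.341]}'
python3 - <<'E'
from workcell import *
from h import *
c=read_camera("wrist");np.savez("w1.npz",**c);cv2.imwrite("pics/w1.png",c["image"][:,:,::-1])
E
python3 plan.py .353,.326,.20,.344 .353,.326,.075,.344
```

```text
clock: 0.52
tcp_pos: [0.2743, 0.4301, 0.215]
orientation: [-0.0, -0.001, 1.0, -0.002]
wrist_force: [-0.2, 0.5, 0.2]
finger_gap: 0.0852
clock: 0.93
tcp_pos: [0.3556, 0.3229, 0.1996]
orientation: [-0.0, -0.17, 0.986, -0.001]
wrist_force: [-0.3, 1.2, 0.1]
finger_gap: 0.085
t 0.98 [0.3544 0.3247 0.1999] line yaw 0.338 gap 0.0852 F [-0.8  0.  -0.4] j [ 0.57  0.15 -0.25  1.18 -0.    0.24]
.353,.326,.20,.344 | [0.02, 0.04, -0.0] turn -0.006
.353,.326,.075,.344 | [-0.0, 0.0, 3.12] turn -0.0
```

View pics/w1.png

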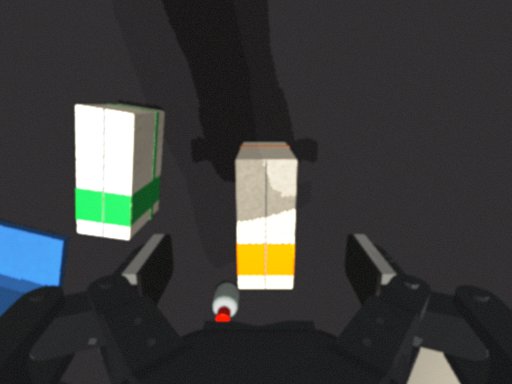

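```bash
python3 - <<'E'
from h import *
c=dict(np.load("w1.npz"))
# top face corners of the tall carton (z=.11): TL,TR,BR,BL
P=ray(c,[(237,159),(297,159),(294,289),(237,289)],.11);print(P.round(4));print(P.mean(0))
e=(P[3]+P[2]-P[0]-P[1])/2;print(np.hypot(*e[:2]),np.arctan2(e[1],e[0]))
# mid carton top corners
P=ray(c,[(76,104),(133,107),(128,240),(77,233)],.085);print(P.mean(0));e=(P[3]+P[2]-P[0]-P[1])/2;print(np.hypot(*e[:2]),np.arctan2(e[1],e[0]))
print(proj(c,[[.3544,.3247,.2],[.3544,.3247,.11]]))
E
```

```text
[[0.3378 0.2975 0.11  ]
 [0.3216 0.3431 0.11  ]
 [0.435  0.3851 0.11  ]
 [0.4526 0.3357 0.11  ]]
[0.38675542 0.34038024 0.11      ]
0.12093838330505474 0.33768859754291003
[0.3973894  0.18775878 0.085     ]
0.1232497960517726 0.18375215620217258
[[263.19097145 235.20338527]
 [261.74432697 188.44918807]]
```

```bash
python3 -m crank '{"travel":[[0,0.04,0.9],[0,0.04,1.8],[0,0.04,2.6],[0,0.04,3.1],[0,0.04,3.1]],"turn":[0,0,0,0,0]}'
python3 -m crank '{"travel":[[0,0,0],[0,0,0],[0,0,0],[0,0,0],[0,0,0]],"turn":[0,0,0,0,0]}' 30 80
python3 -m crank '{"travel":[[0,0,0],[0,0,0],[0,0,-0.5],[0,0,-1.2],[0,0,-2]],"turn":[0,0,0,0,0]}'
python3 -m crank '{"travel":[[0,0,-0.7],[0,0,-1.4],[0,0,-1.4]],"turn":[0,0,0]}'
python3 plan.py .466,-.0747,.20,-.006 .466,-.0747,.091,-.006 .546,-.0747,.091,-.006
```

```text
clock: 1.4
tcp_pos: [0.3489, 0.327, 0.0723]
orientation: [-0.004, -0.171, 0.985, -0.001]
wrist_force: [0.0, -0.7, -0.2]
finger_gap: 0.0849
clock: 1.82
tcp_pos: [0.3541, 0.3293, 0.0787]
orientation: [0.002, -0.171, 0.985, 0.001]
wrist_force: [0.8, -0.6, 6.5]
finger_gap: 0.0488
clock: 2.23
tcp_pos: [0.3515, 0.3274, 0.1567]
orientation: [-0.001, -0.171, 0.985, -0.001]
wrist_force: [0.2, 0.4, -3.0]
finger_gap: 0.0487
clock: 2.48
tcp_pos: [0.3553, 0.3299, 0.2188]
orientation: [0.005, -0.171, 0.985, 0.002]
wrist_force: [0.2, 1.8, -2.2]
finger_gap: 0.049
t 2.48 [0.3553 0.3299 0.2188] line yaw 0.343 gap 0.049 F [ 0.2  1.8 -2.2] j [ 0.58  0.14 -0.21  1.21  0.    0.24]
.466,-.0747,.20,-.006 | [0.27, -3.49, 0.15] turn 0.116
.466,-.0747,.20,-.006 | [-0.14, -3.49, 0.15] turn 0.116
.466,-.0747,.20,-.006 | [-0.54, -3.45, 0.15] turn 0.116
.466,-.0747,.091,-.006 | [0.03, -0.01, 2.72] turn 0.0
.546,-.0747,.091,-.006 | [-2.0, 0.01, 0.02] turn -0.0
```

```bash
python3 -m crank '{"travel":[[0.05,-0.6,0],[0.12,-1.4,0.05],[0.2,-2.3,0.1],[0.25,-3.1,0.15],[0.27,-3.49,0.15]],"turn":[0.02,0.05,0.08,0.1,0.116]}'
python3 -m crank '{"travel":[[-0.03,-0.6,0],[-0.05,-1.4,0.05],[-0.09,-2.3,0.1],[-0.12,-3.1,0.15],[-0.14,-3.49,0.15]],"turn":[0.02,0.05,0.08,0.1,0.116]}'
python3 -m crank '{"travel":[[-0.1,-0.7,0],[-0.24,-1.5,0.05],[-0.37,-2.4,0.1],[-0.5,-3.2,0.15],[-0.54,-3.45,0.15]],"turn":[0.02,0.05,0.08,0.1,0.116]}'
python3 -m crank '{"travel":[[0,0,0],[0,0,0],[0,0,0]],"turn":[0,0,0]}'
python3 - <<'E'
from workcell import *
from h import *
a=[]
for n in("wrist","side"):
    c=read_camera(n);np.savez(n[0]+"2.npz",**c);a.append(c["image"])
a=[a[0],a[1][60:360,120:440]]
a[1]=cv2.resize(a[1],(410,384))
crop(np.hstack([a[0][:,60:450],a[1]]),0,0,800,384,1,"pics/w2.png")
E
python3 plan.py .466,-.0747,.20,-.006 .466,-.0747,.091,-.006 .546,-.0747,.091,-.006
```

```text
clock: 2.9
tcp_pos: [0.3893, 0.1903, 0.2058]
orientation: [-0.0, -0.112, 0.994, -0.001]
wrist_force: [0.4, 0.5, -2.8]
finger_gap: 0.0491
clock: 3.32
tcp_pos: [0.4267, 0.0554, 0.1999]
orientation: [-0.0, -0.054, 0.999, -0.001]
wrist_force: [0.6, 0.9, -3.0]
finger_gap: 0.0486
clock: 3.73
tcp_pos: [0.4642, -0.0803, 0.1939]
orientation: [0.0, 0.005, 1.0, -0.001]
wrist_force: [0.5, 0.0, -3.0]
finger_gap: 0.049
clock: 3.98
tcp_pos: [0.4625, -0.0755, 0.1942]
orientation: [-0.001, 0.002, 1.0, 0.0]
wrist_force: [0.6, 0.4, -2.8]
finger_gap: 0.049
t 4.08 [ 0.4628 -0.0752  0.1944] line yaw -0.003 gap 0.0489 F [ 0.3 -0.5 -3. ] j [-0.33  0.12 -0.29  1.16  0.   -0.33]
.466,-.0747,.20,-.006 | [-0.08, 0.01, -0.14] turn 0.003
.466,-.0747,.091,-.006 | [-0.0, -0.0, 2.72] turn -0.0
.546,-.0747,.091,-.006 | [-2.0, 0.01, -0.0] turn -0.0
```

View pics/w2.png

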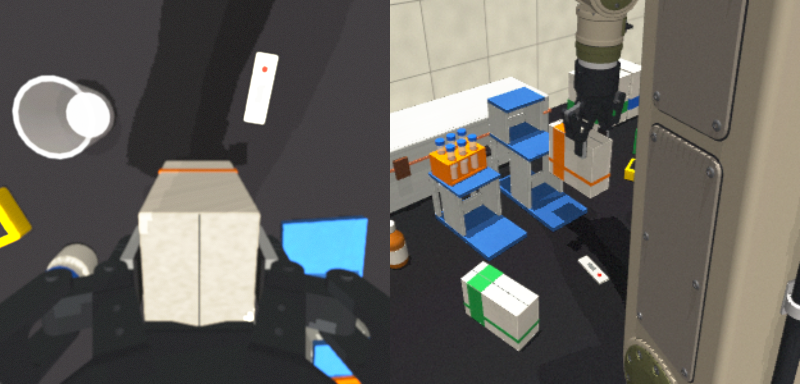

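```bash
python3 -m crank '{"travel":[[0,0,0.7],[0,0,1.5],[0,0,2.1],[0,0,2.5],[0,0,2.5]],"turn":[0.003,0.003,0.003,0.003,0.003]}'
python3 -m crank '{"travel":[[-0.4,0,0],[-0.8,0,0],[-1.2,0,0],[-1.6,0,0],[-1.8,0,0]],"turn":[0,0,0,0,0]}'
python3 -m crank '{"travel":[[-0.05,0,0],[-0.1,0,0],[-0.15,0,0],[-0.2,0,0],[-0.2,0,0]],"turn":[0,0,0,0,0]}' - 40
python3 plan.py
```

```text
clock: 4.5
tcp_pos: [0.4609, -0.0746, 0.092]
orientation: [-0.002, 0.003, 1.0, 0.001]
wrist_force: [-0.1, 0.4, -2.4]
finger_gap: 0.0491
clock: 4.92
tcp_pos: [0.538, -0.0765, 0.096]
orientation: [0.002, 0.003, 1.0, -0.0]
wrist_force: [0.6, -0.2, -2.7]
finger_gap: 0.0488
clock: 5.33
tcp_pos: [0.543, -0.077, 0.0946]
orientation: [0.0, 0.004, 1.0, 0.0]
wrist_force: [0.5, 0.6, -2.9]
finger_gap: 0.0488
t 5.33 [ 0.543  -0.077   0.0946] line yaw -0.008 gap 0.0488 F [ 0.5  0.6 -2.9] j [-0.29  0.34 -0.26  0.97  0.   -0.28]
```

```bash
python3 -m crank '{"travel":[[0,0,0.05],[0,0,0.1],[-0.05,0,0.1],[-0.1,0,0.1],[-0.1,0,0.1]],"turn":[0,0,0,0,0]}'
python3 -m crank '{"travel":[[-0.05,0,0],[-0.1,0,0],[-0.1,0,0]],"turn":[0,0,0]}'
python3 -m crank '{"travel":[[-0.05,0,0],[-0.1,0,0],[-0.1,0,0]],"turn":[0,0,0]}'
```

```text
clock: 5.75
tcp_pos: [0.547, -0.0771, 0.0907]
orientation: [-0.0, 0.004, 1.0, 0.0]
wrist_force: [-2.4, -1.1, 4.2]
finger_gap: 0.0492
clock: 6.0
tcp_pos: [0.5492, -0.0771, 0.0907]
orientation: [-0.002, 0.004, 1.0, -0.0]
wrist_force: [-9.9, -0.5, 9.4]
finger_gap: 0.049
clock: 6.25
tcp_pos: [0.5493, -0.077, 0.0909]
orientation: [-0.005, 0.004, 1.0, -0.0]
wrist_force: [-21.0, -1.8, 19.1]
finger_gap: 0.0489
```

```bash
python3 -m crank '{"travel":[[0.1,0,0],[0.1,0,0],[0.1,0,0],[0.1,0,0],[0.1,0,0]],"turn":[0,0,0,0,0]}' 75
python3 -m crank '{"travel":[[0,0,-0.6],[0,0,-1.4],[0,0,-2.2],[0,0,-3],[0,0,-3.5]],"turn":[0,0,0,0,0]}'
python3 - <<'E'
from workcell import *
from h import *
c=read_camera("wrist");np.savez("w3.npz",**c);cv2.imwrite("pics/w3.png",c["image"][:,:,::-1])
E
python3 plan.py .3515,-.333,.18,-.175 .3515,-.333,.026,-.175
```

```text
clock: 6.67
tcp_pos: [0.552, -0.0772, 0.0905]
orientation: [0.001, 0.004, 1.0, -0.0]
wrist_force: [0.7, 0.1, -0.1]
finger_gap: 0.0754
clock: 7.08
tcp_pos: [0.5527, -0.0774, 0.234]
orientation: [0.002, 0.004, 1.0, -0.0]
wrist_force: [0.8, -0.5, 0.9]
finger_gap: 0.0752
t 7.13 [ 0.5542 -0.0778  0.2373] line yaw -0.008 gap 0.0748 F [ 2.2 -0.7  2.8] j [-0.28  0.27  0.01  1.29  0.   -0.28]
.3515,-.333,.18,-.175 | [1.68, -2.14, 0.47] turn 0.056
.3515,-.333,.18,-.175 | [1.56, -2.23, 0.47] turn 0.056
.3515,-.333,.18,-.175 | [1.43, -2.31, 0.47] turn 0.056
.3515,-.333,.026,-.175 | [0.04, 0.01, 3.85] turn -0.0
```

View pics/w3.png

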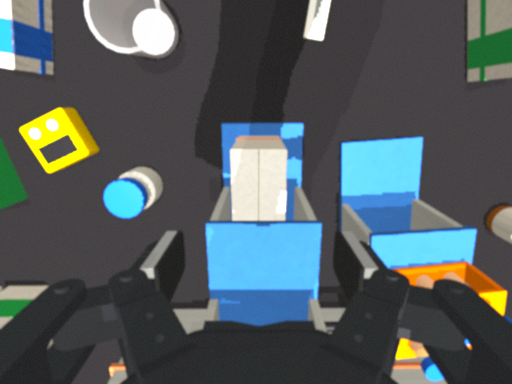

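```bash
python3 - <<'E'
from h import *
c=dict(np.load("w3.npz"))
for n,z,p in(("tall front",.122,[(287,149),(231,149)]),("upper board",.144,[(321,222),(207,222)]),("low floor front",.012,[(303,123),(222,123)]),("br floor",.012,[(421,138),(340,143)]),("br roof",.119,[(474,229),(371,236)])):
    P=ray(c,p,z)[:,:2];d=P[1]-P[0];print(n,P.round(4).tolist(),P.mean(0).round(4),np.hypot(*d).round(4),np.arctan2(d[0],-d[1]).round(3))
E
python3 -m crank '{"travel":[[0.3,-0.35,0.1],[0.65,-0.85,0.2],[1,-1.3,0.3],[1.4,-1.8,0.4],[1.68,-2.14,0.47]],"turn":[0.01,0.02,0.03,0.04,0.056]}'
python3 -m crank '{"travel":[[0.35,-0.5,0.1],[0.7,-1,0.2],[1.05,-1.5,0.3],[1.3,-1.9,0.4],[1.56,-2.23,0.47]],"turn":[0.01,0.02,0.03,0.04,0.056]}'
python3 -m crank '{"travel":[[0.35,-0.5,0.1],[0.7,-1,0.2],[1.05,-1.6,0.3],[1.43,-2.31,0.47],[1.43,-2.31,0.47]],"turn":[0.01,0.02,0.03,0.056,0.056]}' 85
python3 - <<'E'
from workcell import *
from h import *
c=read_camera("wrist");np.savez("w4.npz",**c);cv2.imwrite("pics/w4.png",c["image"][:,:,::-1])
E
python3 plan.py .3515,-.333,.026,-.175
```

```text
tall front [[0.5233, -0.0523], [0.523, -0.1014]] [ 0.5232 -0.0768] 0.049 -0.007
upper board [[0.5831, -0.024], [0.5824, -0.122]] [ 0.5828 -0.073 ] 0.098 -0.007
low floor front [[0.5085, -0.0229], [0.5078, -0.1219]] [ 0.5082 -0.0724] 0.099 -0.007
br floor [[0.5277, 0.1238], [0.5332, 0.024]] [0.5305 0.0739] 0.1 0.055
br roof [[0.6019, 0.1286], [0.6086, 0.0307]] [0.6053 0.0796] 0.0981 0.068
clock: 7.55
tcp_pos: [0.4825, -0.1634, 0.211]
orientation: [-0.0, 0.032, 0.999, -0.0]
wrist_force: [0.2, -0.3, -0.3]
finger_gap: 0.0751
clock: 7.97
tcp_pos: [0.4149, -0.2485, 0.1923]
orientation: [0.0, 0.061, 0.998, -0.0]
wrist_force: [0.5, -0.6, 0.5]
finger_gap: 0.0748
clock: 8.38
tcp_pos: [0.3454, -0.3358, 0.1728]
orientation: [-0.001, 0.091, 0.996, -0.001]
wrist_force: [-0.9, -0.1, -0.6]
finger_gap: 0.0853
t 8.43 [ 0.3464 -0.334   0.1732] line yaw -0.18 gap 0.0847 F [-0.1  0.2  0.1] j [-0.93  0.16 -0.3   1.11 -0.   -0.75]
.3515,-.333,.026,-.175 | [-0.12, 0.05, 3.68] turn -0.005
```

View pics/w4.png

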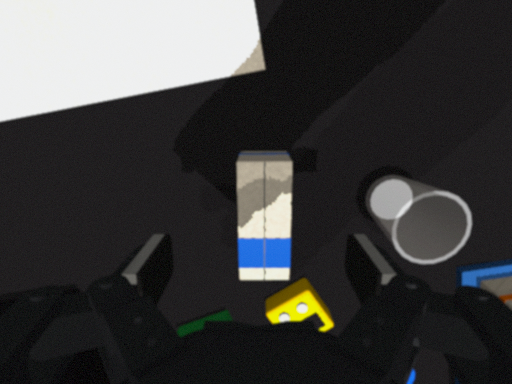

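```bash
python3 -m crank '{"travel":[[-0.05,0.03,0.9],[-0.1,0.04,1.8],[-0.12,0.05,2.7],[-0.12,0.05,3.4],[-0.12,0.05,3.65]],"turn":[-0.005,-0.005,-0.005,-0.005,-0.005]}'
python3 -m crank '{"travel":[[0,0,0],[0,0,0],[0,0,0],[0,0,0],[0,0,0]],"turn":[0,0,0,0,0]}' 30 80
python3 -m crank '{"travel":[[0,0,0],[0,0,0],[0,0,0]],"turn":[0,0,0]}'
python3 plan.py .3515,-.333,.21,-.175 .52,-.074,.21,-.007 .542,-.074,.174,-.007 .61,-.074,.174,-.007
```

```text
clock: 8.85
tcp_pos: [0.3515, -0.3278, 0.0243]
orientation: [-0.002, 0.085, 0.996, 0.003]
wrist_force: [0.0, -0.1, -0.2]
finger_gap: 0.0853
clock: 9.27
tcp_pos: [0.3541, -0.3326, 0.0303]
orientation: [0.002, 0.085, 0.996, -0.002]
wrist_force: [-0.0, 0.2, 5.5]
finger_gap: 0.0486
clock: 9.52
tcp_pos: [0.3541, -0.3325, 0.0302]
orientation: [0.002, 0.085, 0.996, -0.001]
wrist_force: [1.0, 0.2, 7.3]
finger_gap: 0.0489
t 9.52 [ 0.3541 -0.3325  0.0302] line yaw -0.171 gap 0.0489 F [1.  0.2 7.3] j [-0.92  0.3  -0.51  0.76  0.   -0.75]
.3515,-.333,.21,-.175 | [0.02, -0.02, -2.25] turn 0.002
.3515,-.333,.21,-.175 | [0.02, -0.02, -2.25] turn 0.002
.52,-.074,.21,-.007 | [-1.51, 3.55, -0.0] turn -0.084
.52,-.074,.21,-.007 | [-1.8, 3.42, -0.0] turn -0.084
.542,-.074,.174,-.007 | [-0.55, 0.01, 0.9] turn -0.0
.61,-.074,.174,-.007 | [-1.7, 0.01, 0.01] turn -0.0
```

```bash
python3 -m crank '{"travel":[[0,0,-0.4],[0,0,-1],[0,0,-1.8],[0,0,-2.6],[0,0,-3.4]],"turn":[0,0,0,0,0]}'
python3 -m crank '{"travel":[[0,0,-0.6],[0,0,-1.1],[-0.2,0.4,-1.1],[-0.5,1.2,-1.1],[-0.85,2,-1.1]],"turn":[0,0,0,-0.03,-0.05]}'
python3 plan.py .54,-.074,.21,-.007
```

```text
clock: 9.93
tcp_pos: [0.3524, -0.3307, 0.166]
orientation: [0.0, 0.085, 0.996, -0.0]
wrist_force: [0.5, -0.3, -1.6]
finger_gap: 0.0487
clock: 10.35
tcp_pos: [0.4, -0.2581, 0.2094]
orientation: [0.001, 0.061, 0.998, -0.001]
wrist_force: [1.2, 0.3, -2.6]
finger_gap: 0.0489
t 10.35 [ 0.4    -0.2581  0.2094] line yaw -0.123 gap 0.0489 F [ 1.2  0.3 -2.6] j [-0.74  0.13 -0.24  1.2   0.   -0.62]
.54,-.074,.21,-.007 | [-1.46, 2.5, -0.01] turn -0.058
.54,-.074,.21,-.007 | [-1.6, 2.41, -0.01] turn -0.058
```

```bash
python3 -m crank '{"travel":[[-0.35,0.6,0],[-0.7,1.2,0],[-1.05,1.8,0],[-1.3,2.2,0],[-1.46,2.5,0]],"turn":[-0.01,-0.02,-0.03,-0.05,-0.058]}'
python3 -m crank '{"travel":[[-0.35,0.6,0],[-0.7,1.2,0],[-1.05,1.7,0],[-1.4,2.1,0],[-1.55,2.35,0]],"turn":[-0.01,-0.02,-0.03,-0.05,-0.058]}'
python3 -m crank '{"travel":[[0,0,0],[0,0,0]],"turn":[0,0]}'
python3 plan.py .54,-.074,.21,-.007 .54,-.074,.179,-.007  .62,-.074,.179,-.007
```

```text
clock: 10.77
tcp_pos: [0.4708, -0.1641, 0.2088]
orientation: [0.001, 0.03, 1.0, -0.0]
wrist_force: [0.1, 0.4, -2.1]
finger_gap: 0.0489
clock: 11.18
tcp_pos: [0.539, -0.0742, 0.2086]
orientation: [0.001, 0.001, 1.0, 0.0]
wrist_force: [0.1, 0.6, -2.4]
finger_gap: 0.0487
clock: 11.35
tcp_pos: [0.5373, -0.0756, 0.2082]
orientation: [-0.0, 0.002, 1.0, -0.0]
wrist_force: [0.3, 0.8, -1.4]
finger_gap: 0.049
t 11.35 [ 0.5373 -0.0756  0.2082] line yaw -0.004 gap 0.049 F [ 0.3  0.8 -1.4] j [-0.29  0.26 -0.08  1.23 -0.   -0.28]
.54,-.074,.21,-.007 | [-0.07, 0.04, -0.04] turn 0.003
.54,-.074,.179,-.007 | [-0.0, 0.0, 0.77] turn -0.0
.62,-.074,.179,-.007 | [-2.0, 0.01, -0.0] turn -0.0
```

```bash
python3 -m crank '{"travel":[[0,0.02,0.3],[0,0.04,0.6],[0,0.04,0.73],[0,0.04,0.73]],"turn":[0.003,0.003,0.003,0.003]}'
python3 -m crank '{"travel":[[-0.4,0,0],[-0.8,0,0],[-1.2,0,0],[-1.6,0,0],[-1.8,0,0]],"turn":[0,0,0,0,0]}' - 40
python3 -m crank '{"travel":[[0,0,0],[0,0,0]],"turn":[0,0]}'
```

```text
clock: 11.68
tcp_pos: [0.536, -0.0748, 0.1777]
orientation: [-0.001, 0.005, 1.0, 0.0]
wrist_force: [-1.0, 0.5, -1.5]
finger_gap: 0.0486
clock: 12.1
tcp_pos: [0.6112, -0.0757, 0.1796]
orientation: [0.001, 0.004, 1.0, -0.0]
wrist_force: [0.3, -0.1, -1.1]
finger_gap: 0.0487
clock: 12.27
tcp_pos: [0.6091, -0.0751, 0.1789]
orientation: [-0.0, 0.004, 1.0, 0.0]
wrist_force: [-0.7, -0.2, -2.2]
finger_gap: 0.0489
```

```bash
python3 -m crank '{"travel":[[0,0,0.06],[0,0,0.11],[-0.05,0,0.11],[-0.1,0,0.11],[-0.15,0,0.11]],"turn":[0,0,0,0,0]}'
python3 -m crank '{"travel":[[-0.05,0,0],[-0.1,0,0],[-0.1,0,0]],"turn":[0,0,0]}'
python3 -m crank '{"travel":[[-0.05,0,0],[-0.1,0,0],[-0.1,0,0]],"turn":[0,0,0]}'
```

```text
clock: 12.68
tcp_pos: [0.6156, -0.0748, 0.1746]
orientation: [0.0, 0.004, 1.0, 0.0]
wrist_force: [0.5, -0.5, -1.4]
finger_gap: 0.0488
clock: 12.93
tcp_pos: [0.6201, -0.0749, 0.1745]
orientation: [0.0, 0.004, 1.0, 0.0]
wrist_force: [-0.2, 0.3, -0.6]
finger_gap: 0.0486
clock: 13.18
tcp_pos: [0.6203, -0.0749, 0.1747]
orientation: [-0.003, 0.004, 1.0, -0.0]
wrist_force: [-11.6, -1.3, 6.6]
finger_gap: 0.0491
```

```bash
python3 -m crank '{"travel":[[-0.05,0,0],[-0.05,0,0]],"turn":[0,0]}'
python3 -m crank '{"travel":[[0.1,0,0],[0.1,0,0],[0.1,0,0],[0.1,0,0],[0.1,0,0]],"turn":[0,0,0,0,0]}' 75
python3 -m crank '{"travel":[[0,0,-0.5],[0,0,-1],[0,0,-1.6],[0,0,-2],[0,0,-2]],"turn":[0,0,0,0,0]}'
python3 - <<'E'
from workcell import *
from h import *
c=read_camera("wrist");np.savez("w5.npz",**c);cv2.imwrite("pics/w5.png",c["image"][:,:,::-1])
E
python3 plan.py .363,.181,.19,.185
```

```text
clock: 13.35
tcp_pos: [0.6204, -0.0749, 0.1749]
orientation: [-0.005, 0.004, 1.0, -0.0]
wrist_force: [-17.9, -1.1, 10.5]
finger_gap: 0.0488
clock: 13.77
tcp_pos: [0.6221, -0.0749, 0.1745]
orientation: [0.0, 0.004, 1.0, -0.0]
wrist_force: [0.4, -0.8, 0.1]
finger_gap: 0.0752
clock: 14.18
tcp_pos: [0.6237, -0.0753, 0.2587]
orientation: [0.003, 0.004, 1.0, -0.001]
wrist_force: [-0.4, -0.3, 0.5]
finger_gap: 0.0749
t 14.23 [ 0.623  -0.0751  0.2565] line yaw -0.008 gap 0.075 F [ 0.5 -0.6 -0.6] j [-0.25  0.41  0.25  1.4   0.   -0.24]
.363,.181,.19,.185 | [2.19, 2.12, 0.54] turn -0.064
.363,.181,.19,.185 | [2.05, 2.25, 0.54] turn -0.064
.363,.181,.19,.185 | [1.9, 2.38, 0.54] turn -0.064
```

View pics/w5.png

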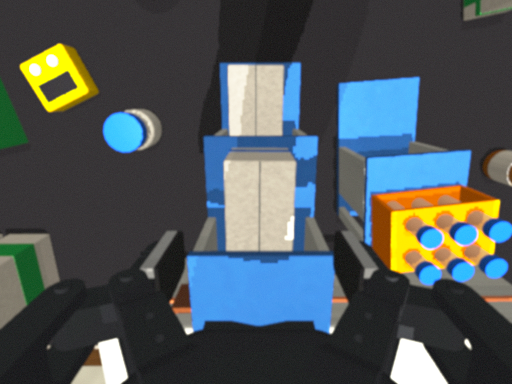

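```bash
python3 - <<'E'
from h import *
c=dict(np.load("w5.npz"))
for n,z,p in(("low front top",.204,[(297,160),(224,160)]),("low front bottom",.144,[(294,151),(230,151)]),("roof",.226,[(334,254),(188,254)]),("tall front top",.122,[(283,65),(228,65)]),("upper board",.144,[(318,136),(204,136)])):
    P=ray(c,p,z)[:,:2];print(n,P.round(4).tolist(),P.mean(0).round(4))
E
python3 -m crank '{"travel":[[0.4,0.4,0.1],[0.9,0.9,0.2],[1.4,1.35,0.3],[1.8,1.8,0.4],[2.19,2.12,0.54]],"turn":[-0.01,-0.02,-0.04,-0.05,-0.064]}'
python3 -m crank '{"travel":[[0.5,0.5,0.1],[1,1,0.2],[1.4,1.5,0.3],[1.8,1.9,0.4],[2.05,2.25,0.54]],"turn":[-0.01,-0.02,-0.04,-0.05,-0.064]}'
python3 -m crank '{"travel":[[0.45,0.6,0.1],[0.9,1.1,0.2],[1.4,1.75,0.35],[1.9,2.38,0.54],[1.9,2.38,0.54]],"turn":[-0.01,-0.02,-0.04,-0.064,-0.064]}' 85
python3 - <<'E'
from workcell import *
from h import *
c=read_camera("wrist");im=c["image"]
m=(im.max(2)>110).astype(np.uint8);m[:, :200]=0;m[:,330:]=0;m[300:]=0
k,_=cv2.findContours(m,0,2);k=max(k,key=cv2.contourArea);print(cv2.boundingRect(k),cv2.minAreaRect(k))
cv2.imwrite("pics/w6.png",im[:,:,::-1])
E
python3 plan.py .363,.181,.049,.185
```

```text
low front top [[0.5933, -0.0487], [0.5929, -0.0988]] [ 0.5931 -0.0737]
low front bottom [[0.5968, -0.0438], [0.5965, -0.1005]] [ 0.5967 -0.0721]
roof [[0.6531, -0.0249], [0.6525, -0.1228]] [ 0.6528 -0.0738]
tall front top [[0.5236, -0.053], [0.5232, -0.1019]] [ 0.5234 -0.0774]
upper board [[0.5838, -0.0232], [0.5831, -0.1228]] [ 0.5835 -0.073 ]
clock: 14.65
tcp_pos: [0.5331, 0.0119, 0.2313]
orientation: [-0.001, -0.029, 1.0, 0.0]
wrist_force: [-0.6, 0.0, 0.1]
finger_gap: 0.075
clock: 15.07
tcp_pos: [0.4453, 0.0968, 0.2099]
orientation: [-0.001, -0.061, 0.998, 0.0]
wrist_force: [0.6, -0.1, -0.4]
finger_gap: 0.075
clock: 15.48
tcp_pos: [0.3551, 0.1832, 0.187]
orientation: [-0.003, -0.095, 0.995, 0.0]
wrist_force: [-1.1, -0.5, -0.3]
finger_gap: 0.0852
(226, 152, 60, 140) ((255.5, 221.5), (139.0, 59.0), 90.0)
t 15.53 [0.3575 0.1823 0.1878] line yaw 0.189 gap 0.0854 F [ 1.4  0.  -0.5] j [ 0.27  0.   -0.44  1.14  0.    0.08]
.363,.181,.049,.185 | [-0.14, -0.06, 3.47] turn 0.004
```

```bash
python3 -m crank '{"travel":[[-0.05,-0.06,0.9],[-0.1,-0.06,1.8],[-0.14,-0.06,2.7],[-0.14,-0.06,3.4],[-0.14,-0.06,3.45]],"turn":[0.004,0.004,0.004,0.004,0.004]}'
python3 -m crank '{"travel":[[0,0,0],[0,0,0],[0,0,0],[0,0,0],[0,0,0]],"turn":[0,0,0,0,0]}' 30 80
python3 -m crank '{"travel":[[0,0,0],[0,0,0],[0,0,0]],"turn":[0,0,0]}'
python3 plan.py .363,.181,.14,.185 .485,.071,.14,.062 .485,.071,.07,.062 .568,.0763,.07,.062
```

```text
clock: 15.95
tcp_pos: [0.3632, 0.1782, 0.0469]
orientation: [-0.004, -0.089, 0.996, -0.001]
wrist_force: [0.0, -0.2, -0.1]
finger_gap: 0.085
clock: 16.37
tcp_pos: [0.3687, 0.1804, 0.0537]
orientation: [0.002, -0.09, 0.996, 0.0]
wrist_force: [-1.1, -0.0, 8.0]
finger_gap: 0.0491
clock: 16.62
tcp_pos: [0.3687, 0.1804, 0.0537]
orientation: [0.002, -0.09, 0.996, 0.0]
wrist_force: [-0.2, 0.2, 7.3]
finger_gap: 0.0491
t 16.62 [0.3687 0.1804 0.0537] line yaw 0.18 gap 0.0491 F [-0.2  0.2  7.3] j [ 0.26  0.14 -0.65  0.78 -0.    0.08]
.363,.181,.14,.185 | [0.13, 0.04, -2.16] turn -0.005
.485,.071,.14,.062 | [-1.25, -1.63, 0.01] turn 0.061
.485,.071,.14,.062 | [-1.34, -1.55, 0.01] turn 0.061
.485,.071,.07,.062 | [0.01, -0.0, 1.75] turn -0.0
.568,.0763,.07,.062 | [-2.08, 0.0, 0.01] turn -0.0
```

```bash
python3 -m crank '{"travel":[[0,0,-0.4],[0,0,-0.9],[0,0,-1.5],[0,0,-2],[0,0,-2.1]],"turn":[0,0,0,0,0]}'
python3 -m crank '{"travel":[[-0.25,-0.3,0],[-0.55,-0.7,0],[-0.85,-1.1,0],[-1.1,-1.4,0],[-1.25,-1.63,0]],"turn":[0.01,0.02,0.04,0.05,0.061]}'
python3 -m crank '{"travel":[[-0.3,-0.4,0],[-0.6,-0.8,0],[-0.9,-1.2,0],[-1.2,-1.5,0],[-1.2,-1.5,0]],"turn":[0.01,0.03,0.05,0.061,0.061]}'
python3 -m crank '{"travel":[[0,0,0],[0,0,0]],"turn":[0,0]}'
python3 plan.py .49,.0714,.14,.062 .49,.0714,.0705,.062 .575,.0767,.0705,.062
```

```text
clock: 17.03
tcp_pos: [0.3691, 0.1805, 0.1394]
orientation: [0.003, -0.09, 0.996, 0.001]
wrist_force: [0.3, -0.8, -1.7]
finger_gap: 0.0488
clock: 17.45
tcp_pos: [0.4288, 0.1239, 0.1353]
orientation: [0.0, -0.059, 0.998, -0.0]
wrist_force: [0.1, 0.2, -1.5]
finger_gap: 0.0489
clock: 17.87
tcp_pos: [0.485, 0.069, 0.1354]
orientation: [0.001, -0.028, 1.0, -0.0]
wrist_force: [1.2, -0.3, -2.1]
finger_gap: 0.0489
clock: 18.03
tcp_pos: [0.4814, 0.0711, 0.1351]
orientation: [-0.001, -0.029, 1.0, 0.0]
wrist_force: [0.3, -0.5, -2.4]
finger_gap: 0.049
t 18.03 [0.4814 0.0711 0.1351] line yaw 0.058 gap 0.049 F [ 0.3 -0.5 -2.4] j [-0.02  0.2  -0.35  1.03  0.   -0.08]
.49,.0714,.14,.062 | [-0.22, -0.01, -0.12] turn -0.004
.49,.0714,.0705,.062 | [-0.0, -0.0, 1.74] turn -0.0
.575,.0767,.0705,.062 | [-2.13, 0.0, -0.0] turn -0.0
```

Down to 0.0705 (1.6 units), then forward about 2.2 to just short of the stop.

```bash
python3 -m crank '{"travel":[[0,0,0.5],[0,0,1],[0,0,1.4],[0,0,1.6],[0,0,1.6]],"turn":[-0.004,-0.004,-0.004,-0.004,-0.004]}'
python3 -m crank '{"travel":[[-0.4,0,0],[-0.9,0,0],[-1.4,0,0],[-1.8,0,0],[-2.1,0,0]],"turn":[0,0,0,0,0]}' - 40
python3 -m crank '{"travel":[[0,0,0],[0,0,0]],"turn":[0,0]}'
python3 plan.py .575,.0767,.0665,.062
```

```text
clock: 18.45
tcp_pos: [0.48, 0.0715, 0.0699]
orientation: [-0.002, -0.032, 0.999, 0.0]
wrist_force: [-0.1, 0.6, -1.2]
finger_gap: 0.049
clock: 18.87
tcp_pos: [0.5685, 0.0766, 0.0731]
orientation: [0.001, -0.031, 1.0, 0.0]
wrist_force: [-0.2, -0.1, -2.2]
finger_gap: 0.0487
clock: 19.03
tcp_pos: [0.5667, 0.0764, 0.0724]
orientation: [0.0, -0.031, 1.0, 0.0]
wrist_force: [-0.4, -0.2, -2.1]
finger_gap: 0.0488
t 19.03 [0.5667 0.0764 0.0724] line yaw 0.063 gap 0.0488 F [-0.4 -0.2 -2.1] j [-0.01  0.4  -0.23  0.94  0.   -0.07]
.575,.0767,.0665,.062 | [-0.21, -0.01, 0.15] turn 0.001
```

```bash
python3 -m crank '{"travel":[[0,0,0.08],[0,0,0.15],[-0.05,0,0.15],[-0.1,0,0.15],[-0.15,0,0.15]],"turn":[0,0,0,0,0]}'
python3 -m crank '{"travel":[[-0.05,0,0],[-0.1,0,0],[-0.1,0,0]],"turn":[0,0,0]}'
python3 -m crank '{"travel":[[-0.05,0,0],[-0.1,0,0],[-0.1,0,0]],"turn":[0,0,0]}'
```

```text
clock: 19.45
tcp_pos: [0.5716, 0.0765, 0.0659]
orientation: [-0.0, -0.031, 1.0, 0.0]
wrist_force: [-2.2, -0.9, 1.1]
finger_gap: 0.0489
clock: 19.7
tcp_pos: [0.5743, 0.0766, 0.0659]
orientation: [-0.002, -0.031, 1.0, -0.0]
wrist_force: [-8.0, -0.5, 7.8]
finger_gap: 0.0488
clock: 19.95
tcp_pos: [0.5743, 0.0767, 0.0659]
orientation: [-0.005, -0.031, 1.0, -0.0]
wrist_force: [-20.5, -1.9, 17.9]
finger_gap: 0.0491
```

Against the stop; release, rise, check.

```bash
python3 -m crank '{"travel":[[0.1,0,0],[0.1,0,0],[0.1,0,0],[0.1,0,0],[0.1,0,0]],"turn":[0,0,0,0,0]}' 75
python3 -m crank '{"travel":[[0,0,-0.6],[0,0,-1.4],[0,0,-2.2],[0,0,-3],[0,0,-3.5]],"turn":[0,0,0,0,0]}'
python3 -m crank '{"travel":[[0.5,0,0],[1,0,0],[1.5,0,0],[1.8,0,0],[1.8,0,0]],"turn":[0,0,0,0,0]}'
python3 -m crank '{"travel":[[0,0,0],[0,0,0],[0,0,0]],"turn":[0,0,0]}'
python3 - <<'E'
from workcell import *
from h import *
c=read_camera("wrist");np.savez("w7.npz",**c);a=c["image"]
b=read_camera("side")["image"][100:292,60:316]
cv2.imwrite("pics/w7.png",np.hstack([a[:,50:462],cv2.resize(b,(388,384))])[:,:,::-1])
E
```

```text
clock: 20.37
tcp_pos: [0.577, 0.0767, 0.0657]
orientation: [0.0, -0.031, 1.0, 0.0]
wrist_force: [-0.3, -0.9, 0.4]
finger_gap: 0.0748
clock: 20.78
tcp_pos: [0.5778, 0.0767, 0.2092]
orientation: [0.002, -0.031, 1.0, -0.0]
wrist_force: [0.8, 0.1, -0.0]
finger_gap: 0.0749
clock: 21.2
tcp_pos: [0.5024, 0.0723, 0.2059]
orientation: [-0.0, -0.031, 1.0, 0.0]
wrist_force: [0.3, 0.0, -0.4]
finger_gap: 0.0749
clock: 21.45
tcp_pos: [0.5056, 0.0722, 0.2057]
orientation: [0.0, -0.031, 1.0, 0.0]
wrist_force: [0.1, 0.7, 0.5]
finger_gap: 0.0748
```

View pics/w7.png

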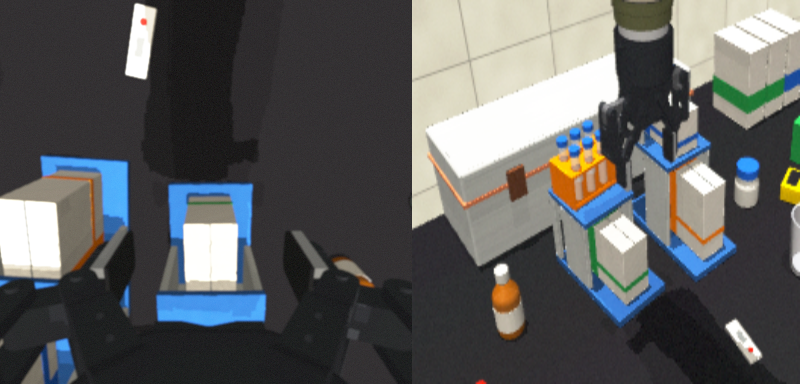

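```bash
python3 - <<'E'
from h import *
from workcell import *
c=dict(np.load("w7.npz"))
for n,z,p in(("mid front top",.097,[(287,221),(234,221)]),("roof",.119,[(316,293),(207,293)]),("floor",.012,[(302,184),(218,184)])):
    P=ray(c,p,z)[:,:2];d=P[1]-P[0];print(n,P.round(4).tolist(),P.mean(0).round(4),np.arctan2(d[0],-d[1]).round(3))
# bystander drift in top view outside the arm
t=read_camera("top");a=dict(np.load("top0.npz"))["image"]
d=cv2.absdiff(t["image"],a).max(2)
for n,(u,v) in dict(beaker=(292,229),cassette=(237,238),timer=(323,194),jar=(298,177),green=(359,180),bottle=(159,164),vial=(135,195),rack=(205,148)).items():print(n,d[v-6:v+7,u-6:u+7].mean().round(1),end="; ")
E
```

```text
mid front top [[0.5404, 0.1008], [0.5435, 0.0518]] [0.5419 0.0763] 0.063
roof [[0.6002, 0.1306], [0.6064, 0.0314]] [0.6033 0.081 ] 0.062
floor [[0.5266, 0.1255], [0.5328, 0.0254]] [0.5297 0.0754] 0.063
beaker 0.9; cassette 10.4; timer 1.0; jar 0.9; green 1.1; bottle 96.2; vial 1.0; rack 4.4;
```

```bash
python3 - <<'E'
from h import *
from workcell import *
a=dict(np.load("side0.npz"))["image"];b=read_camera("side")["image"]
T=a[228:275,108:140];r=cv2.matchTemplate(b[200:300,80:170],T,cv2.TM_CCOEFF_NORMED);print(cv2.minMaxLoc(r),"unmoved=(28,28)")
print(get_state()["wrist_force"],hand_in())
E
```

```text
(-0.30374717712402344, 0.9903998970985413, (58, 10), (28, 28)) unmoved=(28,28)
the job is handed in; nothing more can be done
[-0.04799271  0.65340145  0.95638348] None
```

All three cartons are shelved and the job is handed in at about 22 s: the tall one is in the stand's lower tier, the low one in its upper tier and the middle one in the bridge shelf. I gripped each near its front end, pushed it until I felt the stop (about 18–21 N), then let go and backed off.

- **Position:** the last wrist-camera views put the tall and low cartons less than about 1 mm off home and the middle one about 1–2 mm off. Sideways they are about 4 mm, 0 mm and 2–3 mm off centre. Their directions agree with the tiers within about 0.01 rad, and they look upright.
- **Other objects:** the beaker, timer, jar, green box, vial and tube rack showed little or no change in the top view. The cassette showed slightly more, and I put that down to shadow without checking it separately.
- **One disagreement:** the top view showed a large change at the amber bottle. I took this to be the arm blocking the view, and a match on the side camera put the bottle at exactly its starting pixel.
- **At hand-in:** the gripper was open and clear, with the wrist force near zero.

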